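# Lock the last screw of the press mould

## Robot

A 6-joint arm with a two-finger parallel gripper is mounted at the origin on the work surface. World frame = base frame: x ahead of the robot, y to its left, z up, the work surface at z = 0. Lengths are in m, angles in rad, forces in N, time in s.
With the tool pointing down it reaches from about 0.3 to 0.875 m from the base axis. Payload 6.4 kg.
Tool frame: the origin (TCP) lies midway between the tips of the shut fingers; the grasp point (between the pads) lies 19 mm behind it; z points along the fingers, y is the line along which they close (so a half turn about z gives the same grasp; the last joint's range is limited). The gripper opens to 85 mm and grips with 20 to 120 N. Pads are 22 mm wide; open, the fingers measure 114 mm over their backs; the gripper's body (76 mm by 85 mm) begins 54 mm behind the grasp point. The pads swing forward as they close: fully open they stand 13 mm farther back than shut.
Start: joints at [-1.528, 0.181, 1.607, -0, 1.354, -0.206], TCP at [0.142, -0.557, 0.231] pointing down, gripper open.
Joint ranges: [-2.99, 2.99], [-0.89, 2.07], [0.3, 2.58], [-1.14, 4.28], [0, 2.63], [-3.12, 3.12]. Speed limits (rad/s): [2.57, 2.57, 3.01, 3.14, 3.14, 3.14].

## Interface

Orientations are given as [roll, pitch, yaw] about the fixed x, y, z axes, in that order (R = Rz(yaw) Ry(pitch) Rx(roll)).
In Python, from rig import r gives the robot as it stands.
- The arm moves only by the tool servo_tool, never from a script. Its argument "motion" is a list of rows, each an object with "dp": the shift along the tool's x, y, z as a fraction of full scale, a list of three; "rotation": the turn, a rotation vector about the tool's x, y, z as a fraction of full scale, a list of three. A call has exactly 5 rows; each row shifts and turns the commanded pose from where the row before left it, along the tool's axes as they then stand; what a row does not reach is not made up. Full scale, the value 1, is 25 mm for a shift and 8 degrees for a turn. A row lasts 1/8 s, in which the tool goes at most 62.5 mm and 10.7 degrees, less where a joint would pass 70% of its speed; a pose out of reach is approached as far as the arm can. A call with a number of a shift or a turn outside -1 to 1 is refused whole. A call with a gripper value outside its range is refused whole. "fingers" is the opening, from -1 (shut) to 1 (fully open), set as the call begins (left out, the last holds). The fingers move at their own pace and stop on an object; "force" is the grip in N (left out, the last holds). Time passes only in rows, so rows that do not move let the fingers close, or fill a call up. It gives the time, the measured TCP pose, the force, the opening and the grip force at its end, in the units of the state.
- r.observe(): the state, without advancing time (a new reading comes with each control period).
- r.camera(name): name is "side" or "top"; returns a dict with "color" (384x512x3 uint8, blue, green, red), "intrinsics" (3x3 intrinsics, pixels), "eye" and "attitude" of the camera in the world. Camera axes: x right, y down, z forward; pixel columns grow to the right and rows downward; lengths in m; the calibration is good to about 2 mm. A picture is of the moment at which its call begins. There is no depth.
- r.hand_in(): hands the job in; it is judged then, once.
The state is a dict: "time": time; "joints": joint angles; "joint_velocities": joint speeds; "effort": joint torques, N m; "position": TCP position; "tool_rot": TCP orientation; "contact_force": force on the tool from outside, world axes, zero at the start; "wrist_torque": the same for the moment, N m; "finger_gap": opening from 0.0 (shut) to 1.0 (fully open); "gripper_force": force on a finger pad.
Only numpy, scipy, OpenCV 4.12 (cv2) and the standard library are available. Lean on these libraries where they do the work, as an engineer would, in place of code of your own. Each camera call takes 0.05 s, during which the arm holds its last target. There are 200 camera calls.

## Task

Take the flat-bladed screwdriver from the rack and press its blade into the slot of the one undone screw on the plywood press mould, the one whose slot lies across. Keeping the sprung head well pressed down, turn it clockwise in one go until its slot lines up with the mould's long side like its two neighbours. Then put the screwdriver back upright in the rack hole it came from and let go.

Things in the scene. Friction and masses are not known exactly. Their poses are not given: they have to be found in the camera images.
- driver: Stubby screwdriver upright in a rack hole: the tool with the flat rectangular wood handle (the other two are round). Origin: middle of blade end; z up the shank. 130 mm, 140 g. Blade 18 (x) x 4 mm (y), shank 12 mm thick, 46 mm round flange at z 62-68 mm, handle z 68-130 mm, 46 (x) x 24 mm (y). Grip across the 24 mm at z = 100 mm: free room both sides. Same after half a turn.
- rack: Fixed wooden tool rack, 85 x 225 x 78 mm high; origin under its centre on the table. Top board 12 mm thick, upper face at z = 78 mm, with three through holes of 28 mm diameter at y = -75, 0, 75 mm. Hung by its flange, the screwdriver has its origin 16 mm above the table and its x roughly along the row. The neighbour tools stand up to 56 mm above the board.
- slot (a point): Middle of the slot floor of the undone screw, 74 mm above the table; x along the slot, z up. Steel head 44 mm across, 80 mm from the next, on a fixed mould 150 x 280 x 60 mm high. Slot 10 mm deep, walls leaning out: 6 x 27 mm at the floor, 16 x 35 at the mouth; ends closed. The sprung head (and this point) gives 8 mm down, 4 N at 2 mm, 9 N at 8, then stops hard. Press it 3 to 7 mm.
- lock_screw (a joint): Turn of the undone screw (rad), growing clockwise seen from above. At 0 the slot lies straight across the mould; at 1.57 it is in line with the long side = locked; stop at 1.6. Starts at 0.1 to 0.45, needs about 0.08 N m and stays where left. The blade has about 6 degrees of play in the slot either way, so turn the tool that much further.

How it is judged:
By the outcome, as a careful person would: the job done as asked, in the order asked, and still so for the second after the job is handed in, with the robot touching nothing.
It also fails if it takes over 51 s, if anything falls off the work surface, if the arm or the gripper's body presses on something with over 40 N, if the wrist force passes 120 N, or if a joint passes its speed limit or range.

## Working session

There is one attempt and no reset: what is moved stays moved. The work goes in short steps, Python scripts to look and compute and a tool call to move; the robot and the scene stay as the last step left them, time stands still between calls to the robot, and variables do not carry over. Pictures are saved under pics/ and viewed, at most 10 in all, crops included, and the job is handed in when it is done.

Besides the shell and the picture viewer there is one more tool, called as a command line: name --argument value ..., lists and objects as JSON in quotes. servo_tool: Moves the arm, as the interface text tells. Its arguments: {"type":"object","properties":{"motion":{"type":"array","items":{"type":"object","properties":{"dp":{"type":"array","items":{"type":"number","minimum":-1,"maximum":1}},"rotation":{"type":"array","items":{"type":"number","minimum":-1,"maximum":1}}}}},"fingers":{"type":"number"},"force":{"type":"number"}},"required":["motion"]}

```bash
mkdir -p pics
python3 - <<'E'
from rig import r
import cv2,numpy as np
s=r.observe();print(s)
for n in("top","side"):
    c=r.camera(n);cv2.imwrite(f"pics/{n}0.png",c["color"]);print(n,c["intrinsics"],c["eye"],c["attitude"])
E
```

```text
{'time': 0.0, 'joints': array([-1.52824586e+00,  1.81545961e-01,  1.60802279e+00,  2.16153028e-05,
        1.35381610e+00, -2.06266165e-01]), 'joint_velocities': array([-5.38175394e-05, -2.95588167e-04,  1.24608781e-03,  9.71614766e-04,
       -4.70909877e-04, -2.53415348e-04]), 'effort': array([-5.09381891e-05, -4.44877553e+01, -3.51339626e+01, -3.99041346e-04,
        8.85523448e-03,  3.17187897e-06]), 'position': array([ 0.14161587, -0.55670602,  0.23037426]), 'tool_rot': array([-3.13984277e+00, -3.87705515e-04,  2.48811625e-01]), 'contact_force': array([0.73740108, 0.21594733, 0.5925196 ]), 'wrist_torque': array([0.03027647, 0.05645376, 0.0227652 ]), 'gripper_force': 0.0, 'finger_gap': 0.9986003675249954}
top [[386.69520111   0.         254.91089661]
 [  0.         386.69520111 198.48807912]
 [  0.           0.           1.        ]] [ 0.40102152 -0.02884059  0.94737734] [-3.01465926  0.03307857 -1.6005534 ]
side [[365.30268682   0.         252.44309828]
 [  0.         365.30268682 189.54829148]
 [  0.           0.           1.        ]] [0.18276388 0.69827232 0.53988461] [-2.10638168 -0.02134647 -2.70809583]
```

View pics/top0.png

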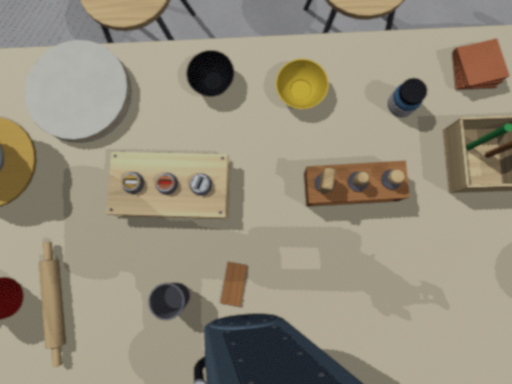

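View pics/side0.png

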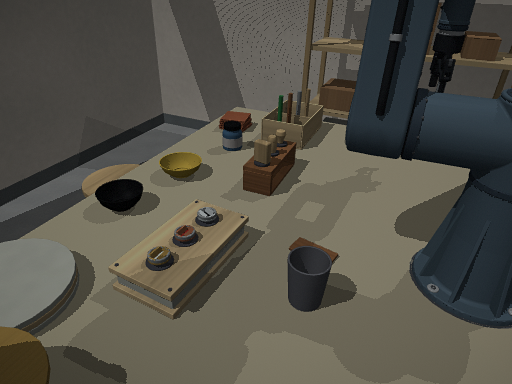

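The top view shows the mould at about (168,185) with screws at (132,182), (166,183) and (200,184). The one at (200,184) has its slot across. The rack is at (357,184), and the flat-handled driver is in its left hole at about (326,180). Next I'll zoom in on both.

Run:
```python
import cv2,numpy as np
t=cv2.imread("pics/top0.png");s=cv2.imread("pics/side0.png")
f=lambda im,x,y,w,h,k:cv2.resize(im[y:y+h,x:x+w],(w*k,h*k),interpolation=cv2.INTER_CUBIC)
a=f(t,160,150,80,60,5); b=f(t,295,150,80,60,5)
c=f(s,180,190,80,60,5); d=f(s,235,120,80,60,5)
cv2.imwrite("pics/crop0.png",np.vstack([np.hstack([a,b]),np.hstack([c,d])]))
```

```text
(no output)
```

View pics/crop0.png

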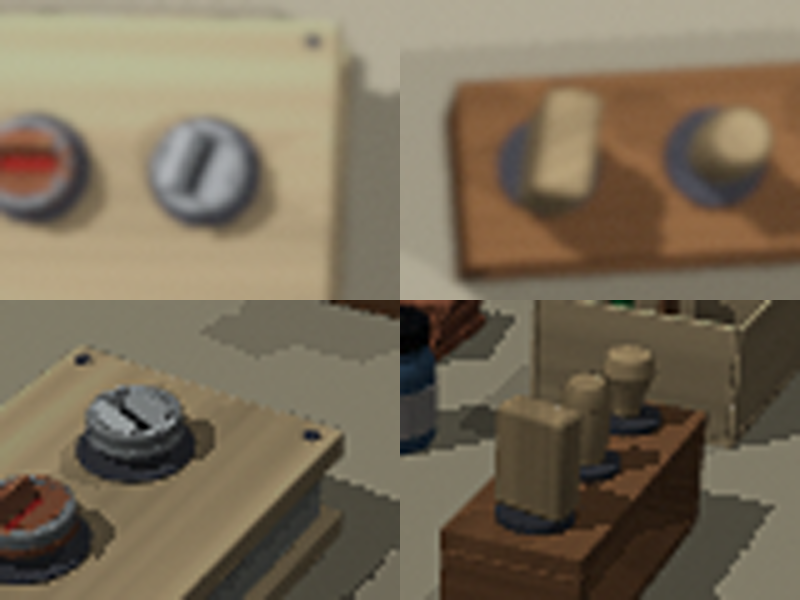

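The slot leans slightly clockwise from straight across. The handle's wide side runs across the row, along world x. I'll measure both.

```bash
cat > h.py <<'E'
import cv2,numpy as np
from scipy.spatial.transform import Rotation as R
C={"top":([386.69520111,254.91089661,198.48807912],[0.40102152,-0.02884059,0.94737734],[-3.01465926,0.03307857,-1.6005534]),
"side":([365.30268682,252.44309828,189.54829148],[0.18276388,0.69827232,0.53988461],[-2.10638168,-0.02134647,-2.70809583])}
def cast(n,p,z):
    (f,cx,cy),e,a=C[n];p=np.atleast_2d(p).astype(float);e=np.array(e)
    d=np.c_[(p-[cx,cy])/f,np.ones(len(p))]@R.from_euler("xyz",a).as_matrix().T
    return e+d*((z-e[2])/d[:,2])[:,None]
def proj(n,X):
    (f,cx,cy),e,a=C[n];q=(np.atleast_2d(X)-np.array(e))@R.from_euler("xyz",a).as_matrix()
    return q[:,:2]/q[:,2:]*f+[cx,cy]
E
python3 - <<'E'
from h import *
np.set_printoptions(precision=4,suppress=True)
t=cv2.imread("pics/top0.png");s=cv2.imread("pics/side0.png")
P=np.array([[545,92],[600,95],[588,198],[532,190]])-[400,0]
w=cast("top",P/5-.4+[295,150],.146);print("handle top",w,w.mean(0))
print(np.linalg.norm(np.roll(w,-1,0)-w,axis=1)); print("side proj",(proj("side",w)-[235,120])*5+[400,300])
# rack top corners, crop + full
P=np.array([[458,86],[460,278]])-[400,0]
print("rack L corners",cast("top",P/5+[295,150],.078)); print("rack R corners",cast("top",[[406,162],[407,197]],.078))
# head, slot
for n,im,x0,y0,w_,h_ in(("top",t,186,170,28,30),("side",s,192,200,32,30)):
    hsv=cv2.cvtColor(im[y0:y0+h_,x0:x0+w_],cv2.COLOR_BGR2HSV)
    sub=cv2.resize(im[y0:y0+h_,x0:x0+w_],None,fx=8,fy=8,interpolation=cv2.INTER_CUBIC);hs=cv2.cvtColor(sub,cv2.COLOR_BGR2HSV)
    m=((hs[...,1]<50)&(hs[...,2]>115)).astype(np.uint8)
    c=max(cv2.findContours(m,0,1)[0],key=cv2.contourArea);hull=cv2.convexHull(c)
    (ex,ey),ax,an=cv2.fitEllipse(hull);print(n,"head",ex/8-.44+x0,ey/8-.44+y0,np.array(ax)/8,cast(n,[[ex/8-.44+x0,ey/8-.44+y0]],.084))
    f=np.zeros_like(m);cv2.fillPoly(f,[hull],1);f=cv2.erode(f,np.ones((5,5)),iterations=4)
    d=f&(hs[...,2]<115).astype(np.uint8)
    c=max(cv2.findContours(d,0,1)[0],key=cv2.contourArea);(cx,cy),_,_=cv2.minAreaRect(c);vx,vy,_,_=cv2.fitLine(c,2,0,.01,.01).ravel()
    q=np.array([[cx-vx*40,cy-vy*40],[cx+vx*40,cy+vy*40]])/8-.44+[x0,y0]
    W=cast(n,q,.078);v=W[1]-W[0];print(" slot ctr",W.mean(0),"dir deg",np.degrees(np.arctan2(v[1],v[0])),"area",cv2.contourArea(c)/64)
print("mould corners",cast("top",[[110,153],[228,153],[227,217],[108,215]],.06))
print("screws", cast("top",[[132,182],[166,183],[200,184]],.084))
E
```

```text
handle top [[ 0.5637 -0.1515  0.146 ]
 [ 0.5616 -0.1743  0.146 ]
 [ 0.5181 -0.1669  0.146 ]
 [ 0.5223 -0.1439  0.146 ]] [ 0.5414 -0.1592  0.146 ]
[0.023  0.0441 0.0234 0.0421]
side proj [[492.3997 399.1605]
 [512.9639 385.576 ]
 [579.9614 404.5742]
 [556.4822 418.1769]]
rack L corners [[ 0.5807 -0.1234  0.078 ]
 [ 0.4927 -0.1202  0.078 ]]
rack R corners [[ 0.5845 -0.3481  0.078 ]
 [ 0.5046 -0.3441  0.078 ]]
top head 199.20200019836426 182.7642589187622 [18.7561 23.1103] [[0.5524 0.1221 0.084 ]]
 slot ctr [0.5539 0.1236 0.078 ] dir deg -24.526591438006218 area 46.0078125
side head 197.65635543823242 199.1285453414917 [1.2176 7.9597] [[0.5922 0.0943 0.084 ]]Traceback (most recent call last):
  File "<stdin>", line 19, in <module>
ValueError: max() iterable argument is empty
```

Run:
```python
from h import *
np.set_printoptions(precision=4,suppress=True)
t=cv2.imread("pics/top0.png");s=cv2.imread("pics/side0.png")
print("side head",cast("side",[[207,212.2]],.084)); print("top head eye",cast("top",[[200.6,183]],.084))
q=(cast("side",np.array([[120,398],[152,425]])/5-[0,60]+[180,190],.084));v=q[0]-q[1];print("side slot",q,np.degrees(np.arctan2(v[1],v[0])))
q=(cast("top",np.array([[207,128],[185,192]])/5+[160,150],.08));v=q[0]-q[1];print("top slot",q,q.mean(0),np.degrees(np.arctan2(v[1],v[0])))
w=cast("top",[[110,153],[228,153],[227,217],[108,215]],.06);print("mould",w,[np.degrees(np.arctan2(*(w[a]-w[b])[:2])) for a,b in((0,1),(3,2))])
w=cast("top",[[132,182],[166,183],[200,184]],.084);print(w,np.degrees(np.arctan2(*(w[0]-w[2])[:2])))
def crop(im,x,y,w,h,k):return cv2.resize(im[y:y+h,x:x+w],(w*k,h*k),interpolation=cv2.INTER_CUBIC)
cv2.imwrite("pics/crop1.png",np.hstack([crop(t,184,168,32,32,12),crop(s,190,196,32,32,12)]))
cv2.imwrite("pics/crop2.png",crop(t,105,140,128,80,6))
```

```text
side head [[0.545 0.131 0.084]]
top head eye [[0.5518 0.1189 0.084 ]]
side slot [[0.5562 0.1252 0.084 ]
 [0.5328 0.137  0.084 ]] -26.835536176803338
top slot [[0.5696 0.1175 0.08  ]
 [0.5403 0.128  0.08  ]] [0.5549 0.1228 0.08  ] -19.616612144534315
mould [[0.636  0.3388 0.06  ]
 [0.6253 0.0573 0.06  ]
 [0.4743 0.0628 0.06  ]
 [0.488  0.3408 0.06  ]] [np.float64(2.176760042425031), np.float64(2.81689802646619)]
[[0.5597 0.2766 0.084 ]
 [0.5546 0.1982 0.084 ]
 [0.5495 0.1203 0.084 ]] 3.7154924707871397
```

View pics/crop1.png

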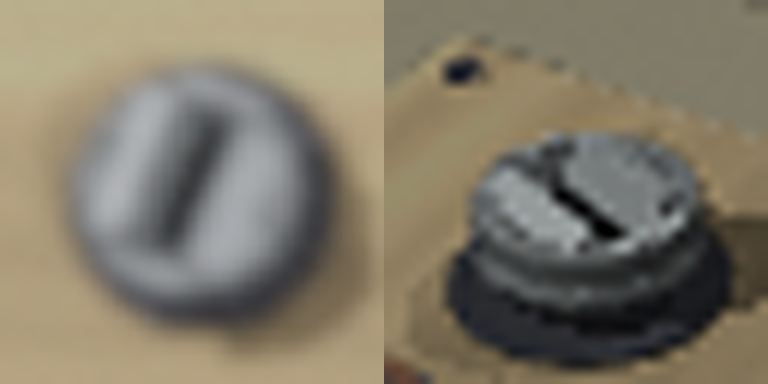

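View pics/crop2.png

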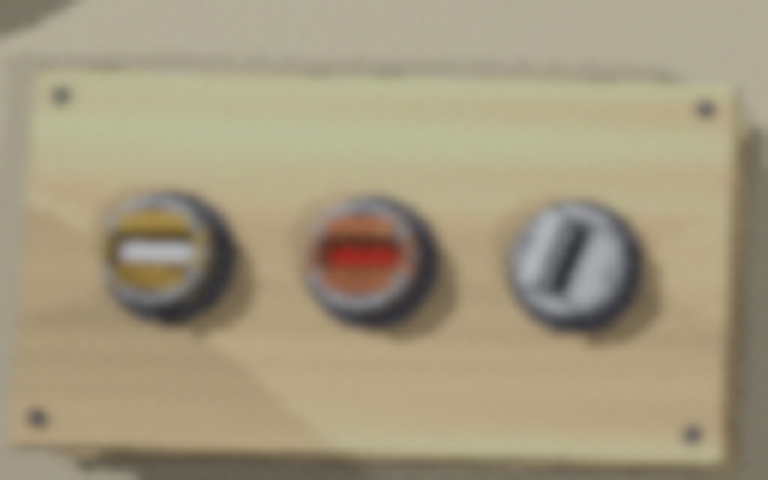

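Crop1 shows the head's top face centred near (189,178) in the top crop, with the slot running from (205,100) to (165,245). In the side crop the face centre is about (200,194). Crop2 shows the corner bolts at (60,95), (706,108), (37,418) and (692,433), with both neighbours' slots along the long side.

Run:
```python
from h import *
np.set_printoptions(precision=4,suppress=True)
b=cast("top",np.array([[60,95],[706,108],[37,418],[692,433]])/6-.4+[105,140],.06)
print(b.mean(0),[np.degrees(np.arctan2(*(b[i]-b[i+1])[:2])) for i in(0,2)],"len",np.linalg.norm(b[0]-b[1]))
T=np.array([[189,178],[183,174]])/12-.46+[184,168];print(cast("top",T[:1],.084),"slot",cast("top",T[1:],.084))
S=np.array([[200,194]])/12-.46+[190,196]
print("side",cast("side",S,.084),"pix",S,"pred",proj("side",cast("top",T[:1],.084)))
def ray(n,p):
    a=cast(n,p,.1)[0];d=cast(n,p,0.)[0]-a;return a,d/np.linalg.norm(d)
a,d=ray("top",T[:1]);e,f=ray("side",S)
k=np.linalg.lstsq(np.c_[d,-f],e-a,rcond=None)[0];print("tri",a+k[0]*d,e+k[1]*f)
# other two screws at .084
print(cast("top",np.array([[157,254],[361,257],[571,263]])/6-.4+[105,140],.084))
q=cast("top",np.array([[190,96],[150,250]])/12+[184,168],.084);v=q[0]-q[1];print(np.degrees(np.arctan2(v[1],v[0])))
q=cast("top",np.array([[235,110],[185,250]])/12+[184,168],.084);v=q[0]-q[1];print(np.degrees(np.arctan2(v[1],v[0])))
```

```text
[0.5581 0.203  0.06  ] [np.float64(3.3267596105908974), np.float64(3.192576075806137)] len 0.25697803678931436
[[0.5533 0.1219 0.084 ]] slot [[0.5541 0.123  0.084 ]]
side [[0.5476 0.1301 0.084 ]] pix [[206.2067 211.7067]] pred [[205.9021 209.1937]]
tri [0.5544 0.1229 0.078 ] [0.5527 0.1222 0.0776]
[[0.5599 0.2795 0.084 ]
 [0.556  0.201  0.084 ]
 [0.5508 0.1208 0.084 ]]
-15.16469568706925
-20.34674916983677
```

servo_tool --fingers 0.3 --force 80 --motion '[{"dp": [0.97, -0.574, 0], "rotation": [0, 0, 0]}, {"dp": [0.97, -0.574, 0], "rotation": [0, 0, 0]}, {"dp": [0.97, -0.574, 0], "rotation": [0, 0, 0]}, {"dp": [0.97, -0.574, 0], "rotation": [0, 0, 0]}, {"dp": [0.97, -0.574, 0], "rotation": [0, 0, 0]}]'

```text
time: 0.72
position: [0.2419, -0.4569, 0.2309]
tool_rot: [-3.141, -0.0, 0.249]
contact_force: [0.4, -0.6, -0.8]
finger_gap: 0.65
gripper_force: 0.0
```

servo_tool --motion '[{"dp": [0.97, -0.574, 0], "rotation": [0, 0, 0]}, {"dp": [0.97, -0.574, 0], "rotation": [0, 0, 0]}, {"dp": [0.97, -0.574, 0], "rotation": [0, 0, 0]}, {"dp": [0.97, -0.574, 0], "rotation": [0, 0, 0]}, {"dp": [0.97, -0.574, 0], "rotation": [0, 0, 0]}]'

```text
time: 1.35
position: [0.3418, -0.3575, 0.2309]
tool_rot: [-3.141, 0.0, 0.249]
contact_force: [0.8, -0.5, -0.5]
finger_gap: 0.645
gripper_force: 0.0
```

servo_tool --motion '[{"dp": [0.97, -0.574, 0], "rotation": [0, 0, 0]}, {"dp": [0.97, -0.574, 0], "rotation": [0, 0, 0]}, {"dp": [0.97, -0.574, 0], "rotation": [0, 0, 0]}, {"dp": [0.97, -0.574, 0], "rotation": [0, 0, 0]}, {"dp": [0.97, -0.574, 0], "rotation": [0, 0, 0]}]'

```text
time: 1.98
position: [0.4415, -0.2582, 0.2309]
tool_rot: [-3.141, 0.0, 0.249]
contact_force: [0.2, -0.7, 0.2]
finger_gap: 0.652
gripper_force: 0.0
```

servo_tool --motion '[{"dp": [0.97, -0.574, 0], "rotation": [0, 0, 0]}, {"dp": [0.97, -0.574, 0], "rotation": [0, 0, 0]}, {"dp": [0.97, -0.574, 0], "rotation": [0, 0, 0]}, {"dp": [0.97, -0.574, 0], "rotation": [0, 0, 0]}, {"dp": [0.97, -0.574, 0], "rotation": [0, 0, 0]}]'

```text
time: 2.6
position: [0.5413, -0.1589, 0.2308]
tool_rot: [-3.141, 0.001, 0.249]
contact_force: [-0.1, -0.2, -0.7]
finger_gap: 0.649
gripper_force: 0.0
```

servo_tool --motion '[{"dp": [0, 0, 0], "rotation": [0, 0, -0.973]}, {"dp": [0, 0, 0], "rotation": [0, 0, -0.973]}, {"dp": [0, 0, 0], "rotation": [0, 0, -0.973]}, {"dp": [0, 0, 0], "rotation": [0, 0, -0.973]}, {"dp": [0, 0, 0], "rotation": [0, 0, -0.973]}]'

```text
time: 3.22
position: [0.5407, -0.1595, 0.2308]
tool_rot: [-3.141, 0.0, 0.933]
contact_force: [0.3, 0.4, 0.2]
finger_gap: 0.653
gripper_force: 0.0
```

servo_tool --motion '[{"dp": [0, 0, 0], "rotation": [0, 0, -0.973]}, {"dp": [0, 0, 0], "rotation": [0, 0, -0.973]}, {"dp": [0, 0, 0], "rotation": [0, 0, -0.973]}, {"dp": [0, 0, 0], "rotation": [0, 0, -0.973]}, {"dp": [0, 0, 0], "rotation": [0, 0, -0.973]}]'

```text
time: 3.85
position: [0.5407, -0.1595, 0.2308]
tool_rot: [-3.141, -0.001, 1.612]
contact_force: [-0.8, -0.4, -0.2]
finger_gap: 0.649
gripper_force: 0.0
```

servo_tool --motion '[{"dp": [0, 0, 0], "rotation": [0, 0, -0.973]}, {"dp": [0, 0, 0], "rotation": [0, 0, -0.973]}, {"dp": [0, 0, 0], "rotation": [0, 0, -0.973]}, {"dp": [0, 0, 0], "rotation": [0, 0, -0.973]}, {"dp": [0, 0, 0], "rotation": [0, 0, -0.973]}]'

```text
time: 4.47
position: [0.5407, -0.1596, 0.2307]
tool_rot: [-3.141, -0.001, 2.291]
contact_force: [-1.0, 0.6, 0.0]
finger_gap: 0.65
gripper_force: 0.0
```

servo_tool --motion '[{"dp": [0, 0, 0], "rotation": [0, 0, -0.973]}, {"dp": [0, 0, 0], "rotation": [0, 0, -0.973]}, {"dp": [0, 0, 0], "rotation": [0, 0, -0.973]}, {"dp": [0, 0, 0], "rotation": [0, 0, -0.973]}, {"dp": [0, 0, 0], "rotation": [0, 0, -0.973]}]'

```text
time: 5.1
position: [0.5407, -0.1596, 0.2308]
tool_rot: [3.141, -0.001, 2.97]
contact_force: [0.7, -0.7, -0.3]
finger_gap: 0.649
gripper_force: 0.0
```

servo_tool --motion '[{"dp": [0, 0, 1], "rotation": [0, 0, 0]}, {"dp": [0, 0, 1], "rotation": [0, 0, 0]}, {"dp": [0, 0, 1], "rotation": [0, 0, 0]}, {"dp": [0, 0, 1], "rotation": [0, 0, 0]}, {"dp": [0, 0, 0.5], "rotation": [0, 0, 0]}]'

```text
time: 5.72
position: [0.5399, -0.1592, 0.1169]
tool_rot: [3.141, -0.003, 2.966]
contact_force: [0.2, 0.0, -0.0]
finger_gap: 0.648
gripper_force: 0.0
```

Run:
```python
from rig import r
import cv2,numpy as np
f=lambda im,x,y,w,h,k:cv2.resize(im[y:y+h,x:x+w],(w*k,h*k),interpolation=cv2.INTER_CUBIC)
t=r.camera("top")["color"];s=r.camera("side")["color"]
cv2.imwrite("pics/g1.png",np.hstack([f(s,220,90,100,120,4),f(t,290,130,100,120,4)]));print(r.observe()["contact_force"])
```

```text
[-0.27014305  0.16861923  0.11122418]
```

View pics/g1.png

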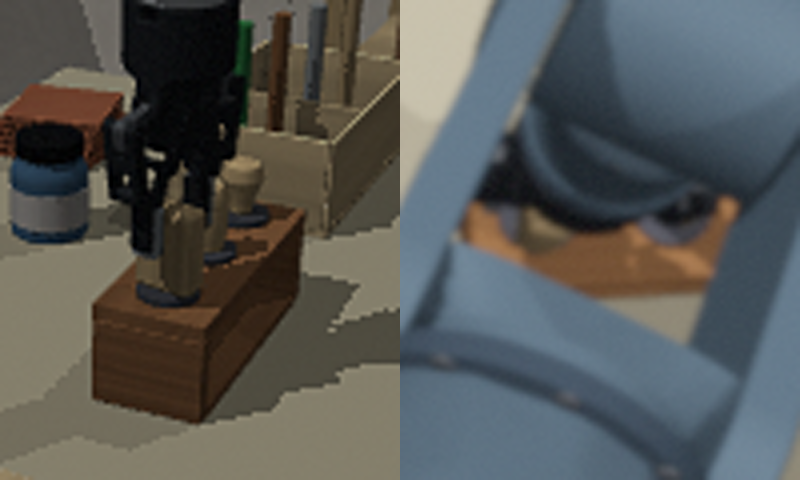

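The side view shows the fingers straddling the handle, with the near finger at crop (148,220) and the handle at (172,250). I'll check whether that offset is only perspective.

Run:
```python
from h import *
np.set_printoptions(precision=1,suppress=True)
y=np.array([np.cos(-.175),np.sin(-.175),0]);n=np.array([np.sin(.175),np.cos(.175),0]);c=np.array([.541,-.159,0])
P=[c+n*.027+y*s*.011+[0,0,z] for s in(-1,1) for z in(.118,)]+[c+n*.012+y*s*.023+[0,0,.146] for s in(-1,1)]+[c-n*.012+y*s*.023+[0,0,.146] for s in(-1,1)]+[c+n*.012+y*s*.023+[0,0,.086] for s in(-1,1)]
print((proj("side",P)-[220,90])*4)
```

```text
[[158.7 256.3]
 [132.  248. ]
 [187.3 215.4]
 [131.  198.9]
 [206.4 204.2]
 [150.7 188.2]
 [183.7 295.6]
 [129.2 277.8]]
```

The prediction matches, so I'll descend and grip.

servo_tool --motion '[{"dp": [0, 0, 0.5], "rotation": [0, 0, 0]}, {"dp": [0, 0, 0.35], "rotation": [0, 0, 0]}, {"dp": [0, 0, 0], "rotation": [0, 0, 0]}, {"dp": [0, 0, 0], "rotation": [0, 0, 0]}, {"dp": [0, 0, 0], "rotation": [0, 0, 0]}]'

```text
time: 6.45
position: [0.5413, -0.1599, 0.098]
tool_rot: [-3.141, 0.001, 2.966]
contact_force: [0.1, -0.6, 0.3]
finger_gap: 0.65
gripper_force: 0.0
```

servo_tool --fingers -1 --force 80 --motion '[{"dp": [0, 0, 0], "rotation": [0, 0, 0]}, {"dp": [0, 0, 0], "rotation": [0, 0, 0]}, {"dp": [0, 0, 0], "rotation": [0, 0, 0]}, {"dp": [0, 0, 0], "rotation": [0, 0, 0]}, {"dp": [0, 0, 0], "rotation": [0, 0, 0]}]'

```text
time: 7.08
position: [0.5413, -0.1599, 0.098]
tool_rot: [-3.141, 0.001, 2.966]
contact_force: [-1.2, 0.5, 4.5]
finger_gap: 0.268
gripper_force: 78.0
```

servo_tool --motion '[{"dp": [0, 0, -0.5], "rotation": [0, 0, 0]}, {"dp": [0, 0, -1], "rotation": [0, 0, 0]}, {"dp": [0, 0, -1], "rotation": [0, 0, 0]}, {"dp": [0, 0, -1], "rotation": [0, 0, 0]}, {"dp": [0, 0, -0.9], "rotation": [0, 0, 0]}]'

```text
time: 7.7
position: [0.5407, -0.1596, 0.2086]
tool_rot: [3.142, -0.0, 2.966]
contact_force: [0.2, -0.7, -1.7]
finger_gap: 0.272
gripper_force: 77.9
```

Run:
```python
from rig import r
import cv2,numpy as np
from h import *
s=r.camera("side")["color"];o=r.observe();print(o["position"],o["tool_rot"],o["contact_force"])
p=o["position"]
x0,y0,k=210,70,5
im=cv2.resize(s[y0:y0+120,x0:x0+120],None,fx=k,fy=k,interpolation=cv2.INTER_CUBIC)
d=np.array([np.cos(-.175),np.sin(-.175),0])*.009
for q in proj("side",[p-[0,0,.082]+d,p-[0,0,.082]-d,p-[0,0,.014],p-[0,0,.020]]):
    cv2.circle(im,tuple(int(v) for v in (q-[x0,y0]+.5)*k),3,(0,0,255),-1)
cv2.imwrite("pics/l1.png",im)
# target: slot centre, tool yaw 161 (=-19+180)
t=np.array([.5535,.1227]);yaw=o["tool_rot"][2];dw=t-p[:2]
print("tool d units",(dw@[np.cos(yaw),np.sin(yaw)])/.025,(dw@[np.sin(yaw),-np.cos(yaw)])/.025,"z to TCP .172",(p[2]-.172)/.025)
```

```text
[ 0.54228821 -0.16033708  0.21201871] [-3.14007135  0.0044303   2.96611175] [ 1.86356405 -1.0865742   0.93462368]
tool d units 1.5349392338934542 11.22591063236696 z to TCP .172 1.6007484977759723
```

View pics/l1.png

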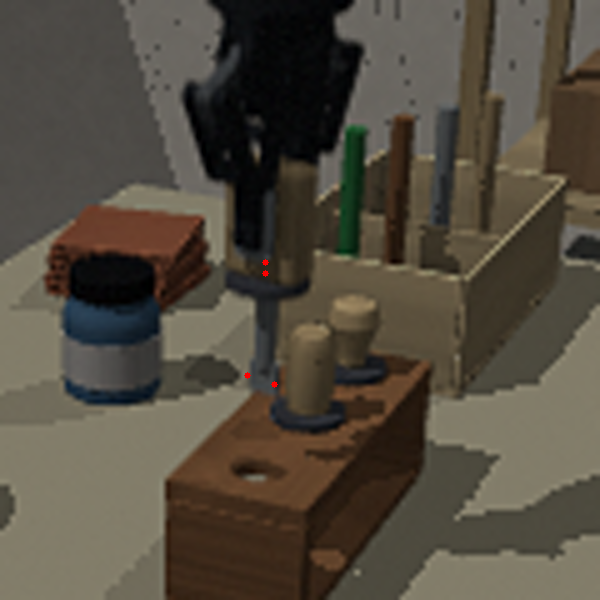

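The driver hangs straight in the grip. The blade end is at crop (262,388), within about 3 mm of the prediction. Next is the move over to the screw.

servo_tool --motion '[{"dp": [0.118, 0.863, 0], "rotation": [0, 0, 0]}, {"dp": [0.118, 0.863, 0], "rotation": [0, 0, 0]}, {"dp": [0.118, 0.863, 0], "rotation": [0, 0, 0]}, {"dp": [0.118, 0.863, 0], "rotation": [0, 0, 0]}, {"dp": [0.118, 0.863, 0], "rotation": [0, 0, 0]}]'

```text
time: 8.38
position: [0.5444, -0.0483, 0.2062]
tool_rot: [3.141, -0.003, 2.967]
contact_force: [0.7, 0.0, -0.6]
finger_gap: 0.271
gripper_force: 78.0
```

servo_tool --motion '[{"dp": [0.118, 0.863, 0], "rotation": [0, 0, 0]}, {"dp": [0.118, 0.863, 0], "rotation": [0, 0, 0]}, {"dp": [0.118, 0.863, 0], "rotation": [0, 0, 0]}, {"dp": [0.118, 0.863, 0], "rotation": [0, 0, 0]}, {"dp": [0.118, 0.863, 0], "rotation": [0, 0, 0]}]'

```text
time: 9.0
position: [0.5483, 0.0603, 0.2061]
tool_rot: [3.142, -0.003, 2.967]
contact_force: [0.1, -0.0, -1.1]
finger_gap: 0.274
gripper_force: 78.0
```

servo_tool --motion '[{"dp": [0.118, 0.863, 0], "rotation": [0, 0, 0]}, {"dp": [0.118, 0.863, 0], "rotation": [0, 0, 0]}, {"dp": [0.118, 0.863, 0], "rotation": [0, 0, 0]}, {"dp": [0, 0, 0.6], "rotation": [0, 0, 0.6]}, {"dp": [0, 0, 0.6], "rotation": [0, 0, 0.5]}]'

```text
time: 9.62
position: [0.5508, 0.1252, 0.176]
tool_rot: [-3.141, -0.002, 2.812]
contact_force: [-0.2, 1.1, -1.8]
finger_gap: 0.275
gripper_force: 77.9
```

Run:
```python
from rig import r
import cv2,numpy as np
from h import *
f=lambda im,x,y,w,h,k:cv2.resize(im[y:y+h,x:x+w],(w*k,h*k),interpolation=cv2.INTER_CUBIC)
s=r.camera("side")["color"];t=r.camera("top")["color"];o=r.observe();print(o["position"],o["tool_rot"],o["contact_force"])
cv2.imwrite("pics/s1.png",np.hstack([f(s,165,150,80,100,5),f(t,160,130,80,100,5)]))
p=o["position"];print("side pix blade end",(proj("side",[p-[0,0,.082]])-[165,150])*5)
```

```text
[0.54947957 0.12465042 0.17442492] [-3.13976179 -0.00576386  2.81343921] [ 0.16684316  0.24175842 -1.73443851]
side pix blade end [[207.88998764 285.39630886]]
```

View pics/s1.png

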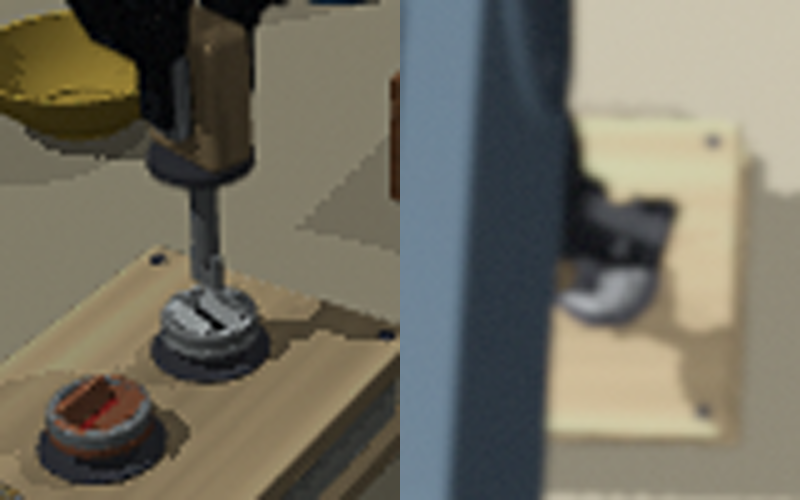

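The blade is just above the head in the side view, with its end at crop (207,290) and the slot at (210,312). I'll let it settle and read the pose again.

servo_tool --motion '[{"dp": [0, 0, 0], "rotation": [0, 0, 0]}, {"dp": [0, 0, 0], "rotation": [0, 0, 0]}, {"dp": [0, 0, 0], "rotation": [0, 0, 0]}, {"dp": [0, 0, 0], "rotation": [0, 0, 0]}, {"dp": [0, 0, 0], "rotation": [0, 0, 0]}]'

```text
time: 10.35
position: [0.5523, 0.123, 0.1777]
tool_rot: [3.141, 0.0, 2.812]
contact_force: [-1.0, -0.5, -1.3]
finger_gap: 0.271
gripper_force: 77.9
```

Run:
```python
from rig import r
from h import *
np.set_printoptions(precision=4,suppress=True)
o=r.observe();p=o["position"];print(p,o["tool_rot"],o["joint_velocities"],o["wrist_torque"])
yaw=o["tool_rot"][2];dw=np.array([.5535,.1230])-p[:2]
print((dw@[np.cos(yaw),np.sin(yaw)])/.025,(dw@[np.sin(yaw),-np.cos(yaw)])/.025,(p[2]-.151)/.025)
```

```text
[0.5523 0.123  0.1777] [3.1415 0.0002 2.8122] [ 0.0011 -0.001   0.0005 -0.0001  0.0005  0.0025] [ 0.0315 -0.0271  0.0011]
-0.04440171575684078 0.013193566195219934 1.068052560634134
```

servo_tool --motion '[{"dp": [-0.04, 0, 0.3], "rotation": [0, 0, 0]}, {"dp": [0, 0, 0.3], "rotation": [0, 0, 0]}, {"dp": [0, 0, 0.26], "rotation": [0, 0, 0]}, {"dp": [0, 0, 0], "rotation": [0, 0, 0]}, {"dp": [0, 0, 0], "rotation": [0, 0, 0]}]'

```text
time: 10.98
position: [0.5532, 0.1228, 0.1561]
tool_rot: [-3.142, -0.0, 2.812]
contact_force: [0.3, -0.3, -0.4]
finger_gap: 0.271
gripper_force: 78.1
```

servo_tool --motion '[{"dp": [0, 0, 0.1], "rotation": [0, 0, 0]}, {"dp": [0, 0, 0.1], "rotation": [0, 0, 0]}, {"dp": [0, 0, 0], "rotation": [0, 0, 0]}, {"dp": [0, 0, 0], "rotation": [0, 0, 0]}, {"dp": [0, 0, 0], "rotation": [0, 0, 0]}]'

```text
time: 11.6
position: [0.5534, 0.1228, 0.1513]
tool_rot: [3.141, 0.001, 2.812]
contact_force: [-0.9, -0.7, 3.6]
finger_gap: 0.272
gripper_force: 78.4
```

servo_tool --motion '[{"dp": [0, 0, 0.07], "rotation": [0, 0, 0]}, {"dp": [0, 0, 0], "rotation": [0, 0, 0.7]}, {"dp": [0, 0, 0], "rotation": [0, 0, 0.7]}, {"dp": [0, 0, 0], "rotation": [0, 0, 0.7]}, {"dp": [0, 0, 0], "rotation": [0, 0, 0.7]}]'

```text
time: 12.22
position: [0.5535, 0.1227, 0.1496]
tool_rot: [3.141, 0.001, 2.418]
contact_force: [-1.1, -0.2, 5.3]
finger_gap: 0.27
gripper_force: 78.5
```

```bash
python3 -c "
from rig import r
o=r.observe();print(o['position'],o['tool_rot'],o['contact_force'],o['wrist_torque'])"
```

```text
[0.55354008 0.12267956 0.14958177] [3.14132830e+00 8.45577172e-04 2.41843672e+00] [-1.06125606 -0.22884103  5.34977828] [-0.19120114  0.17038837  0.04783661]
```

servo_tool --motion '[{"dp": [0, 0, 0], "rotation": [0, 0, 0.72]}, {"dp": [0, 0, 0], "rotation": [0, 0, 0.72]}, {"dp": [0, 0, 0], "rotation": [0, 0, 0.72]}, {"dp": [0, 0, 0], "rotation": [0, 0, 0.72]}, {"dp": [0, 0, 0], "rotation": [0, 0, 0.72]}]'

```text
time: 12.85
position: [0.5531, 0.1222, 0.1494]
tool_rot: [-3.141, 0.001, 1.916]
contact_force: [-1.4, -1.7, 4.4]
finger_gap: 0.272
gripper_force: 78.5
```

servo_tool --motion '[{"dp": [0, 0, 0], "rotation": [0, 0, 0.72]}, {"dp": [0, 0, 0], "rotation": [0, 0, 0.72]}, {"dp": [0, 0, 0], "rotation": [0, 0, 0.72]}, {"dp": [0, 0, 0], "rotation": [0, 0, 0.72]}, {"dp": [0, 0, 0], "rotation": [0, 0, 0.72]}]'

```text
time: 13.48
position: [0.5525, 0.1221, 0.1491]
tool_rot: [-3.14, 0.002, 1.413]
contact_force: [-3.0, -2.2, 5.0]
finger_gap: 0.272
gripper_force: 78.4
```

```bash
python3 -c "
from rig import r
o=r.observe();print(o['position'],o['tool_rot'],o['contact_force'],o['wrist_torque'])"
```

```text
[0.55254231 0.12208263 0.14910519] [-3.14009672e+00  1.80786618e-03  1.41311103e+00] [-2.97378723 -2.22962461  5.03686038] [-0.61243874  0.74464492  0.15346606]
```

servo_tool --motion '[{"dp": [0, 0, 0], "rotation": [0, 0, 0.2]}, {"dp": [0, 0, 0], "rotation": [0, 0, 0]}, {"dp": [0, 0, 0], "rotation": [0, 0, 0]}, {"dp": [0, 0, 0], "rotation": [0, 0, 0]}, {"dp": [0, 0, 0], "rotation": [0, 0, 0]}]'

```text
time: 14.1
position: [0.5525, 0.1221, 0.1491]
tool_rot: [-3.14, 0.002, 1.388]
contact_force: [-2.9, -2.9, 5.3]
finger_gap: 0.274
gripper_force: 78.5
```

Run:
```python
from rig import r
import cv2,numpy as np
o=r.observe();print(o['position'],o['tool_rot'],o['contact_force'],o['wrist_torque'])
f=lambda im,x,y,w,h,k:cv2.resize(im[y:y+h,x:x+w],(w*k,h*k),interpolation=cv2.INTER_CUBIC)
s=r.camera("side")["color"];t=r.camera("top")["color"]
cv2.imwrite("pics/e1.png",np.hstack([f(s,180,180,50,60,8),f(t,170,155,50,60,8)]))
```

```text
[0.55249742 0.12210731 0.14907389] [-3.14005247e+00  1.82738650e-03  1.38849285e+00] [-2.86853124 -2.86304149  5.32798482] [-0.68430132  0.7003864   0.05970088]
```

View pics/e1.png

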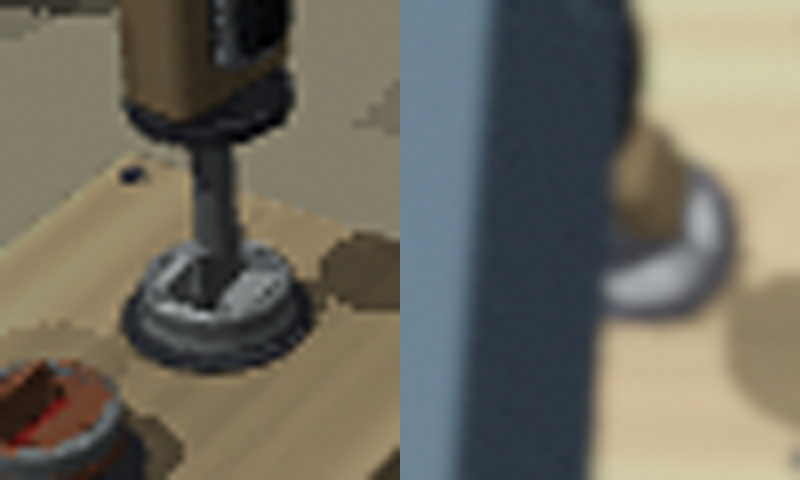

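The side view shows the slot turned roughly parallel to its neighbour's. I'll keep turning gently until the torque shows the stop.

servo_tool --motion '[{"dp": [0, 0, 0], "rotation": [0, 0, 0.2]}, {"dp": [0, 0, 0], "rotation": [0, 0, 0]}, {"dp": [0, 0, 0], "rotation": [0, 0, 0]}, {"dp": [0, 0, 0], "rotation": [0, 0, 0]}, {"dp": [0, 0, 0], "rotation": [0, 0, 0]}]'

```text
time: 14.82
position: [0.5525, 0.1221, 0.149]
tool_rot: [-3.14, 0.002, 1.361]
contact_force: [-3.3, -2.8, 5.7]
finger_gap: 0.275
gripper_force: 78.5
```

```bash
python3 -c "
from rig import r
o=r.observe();print(o['position'],o['tool_rot'],o['contact_force'],o['wrist_torque'])"
```

```text
[0.55246556 0.12209812 0.14903175] [-3.13996741e+00  1.87791209e-03  1.36053467e+00] [-3.28115281 -2.80421634  5.71753826] [-0.5769787   0.80899966  0.07860244]
```

servo_tool --motion '[{"dp": [0, 0, 0], "rotation": [0, 0, 0.25]}, {"dp": [0, 0, 0], "rotation": [0, 0, 0]}, {"dp": [0, 0, 0], "rotation": [0, 0, 0]}, {"dp": [0, 0, 0], "rotation": [0, 0, 0]}, {"dp": [0, 0, 0], "rotation": [0, 0, 0]}]'

```text
time: 15.45
position: [0.5524, 0.1221, 0.149]
tool_rot: [-3.14, 0.002, 1.326]
contact_force: [-3.3, -3.2, 4.5]
finger_gap: 0.274
gripper_force: 78.5
```

```bash
python3 -c "
from rig import r
o=r.observe();print(o['position'],o['tool_rot'],o['contact_force'],o['wrist_torque'])"
```

```text
[0.5524445  0.12206513 0.14904599] [-3.14001557e+00  2.00723939e-03  1.32558435e+00] [-3.32818525 -3.19537211  4.52659759] [-0.68544085  0.8001448   0.06632958]
```

servo_tool --motion '[{"dp": [0, 0, 0], "rotation": [0, 0, 0.2]}, {"dp": [0, 0, 0], "rotation": [0, 0, 0.1]}, {"dp": [0, 0, 0], "rotation": [0, 0, 0]}, {"dp": [0, 0, 0], "rotation": [0, 0, 0]}, {"dp": [0, 0, 0], "rotation": [0, 0, 0]}]'

```text
time: 16.08
position: [0.5524, 0.1221, 0.149]
tool_rot: [-3.14, 0.002, 1.284]
contact_force: [-2.9, -2.8, 5.4]
finger_gap: 0.272
gripper_force: 78.5
```

Run:
```python
from rig import r
import cv2,numpy as np
o=r.observe();print(o['position'],o['tool_rot'],o['contact_force'],o['wrist_torque'])
f=lambda im,x,y,w,h,k:cv2.resize(im[y:y+h,x:x+w],(w*k,h*k),interpolation=cv2.INTER_CUBIC)
s=r.camera("side")["color"];cv2.imwrite("pics/e2.png",f(s,140,185,100,75,8))
```

```text
[0.55238038 0.12208732 0.1490066 ] [-3.13990301e+00  2.05336454e-03  1.28367045e+00] [-2.94097641 -2.78710846  5.36445158] [-0.67577646  0.84467783  0.11460641]
```

View pics/e2.png

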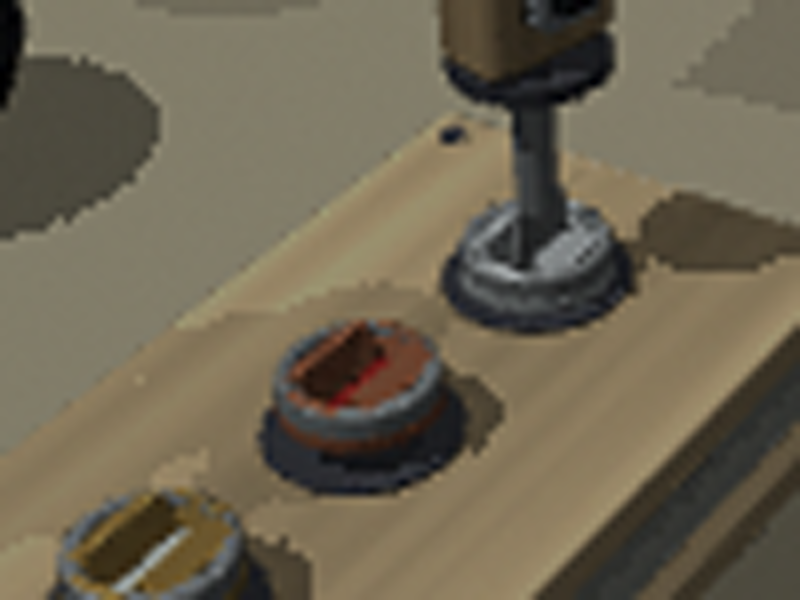

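Side view: undone head at (540,255) with the blade in it, red neighbour's slot at (345,365). I need numbers to compare the angles.

Run:
```python
from h import *
np.set_printoptions(linewidth=200,precision=1,suppress=True)
e=cv2.imread("pics/e2.png");g=cv2.cvtColor(cv2.resize(e,(100,75),interpolation=cv2.INTER_AREA),cv2.COLOR_BGR2GRAY)
print(g[25:40,55:80])
b=cv2.cvtColor(cv2.resize(e,(100,75),interpolation=cv2.INTER_AREA),cv2.COLOR_BGR2HSV)[...,2];print(b[38:56,33:57])
for c in([.5535,.1227,.079],[.5581,.203,.084]):
  for yaw in(95,90,86.7,82,78):
    a=np.radians(yaw);u=np.array([np.cos(a),np.sin(a),0])*.0175;q=proj("side",[c+u,c-u]);d=q[1]-q[0];print(yaw,d,-d[1]/d[0])
```

```text
[[139 137 134 131 130 124 100 114 109  93  65  60  49  39  36  57 132 124 117 124 128 128 128 128 130]
 [137 133 130 128 127 113  96 100 119 101  59  59  49  39  38  51 102  89  68  78 124 131 129 129 128]
 [133 130 128 117 101  85  97 139 124  76  38  39  41  39  37  48 114  92  85  86 101 127 130 128 119]
 [130 129 129 108  86  92 140 134  66  68  37  35  37  38  36  46  98 127  95  95 106  96 127 126 112]
 [130 132 122 101 106 125 114  65  47  72  39  35  36  40  75 125 133 136 132 121 102  66 110 116 106]
 [133 131  93 100 129 104  61  53  56  73  35  33  40  76 131 138 135 137 132  96  97  53  46  67  70]
 [134 109  66  92  96  95  55  50  57  67  33  42  94 132 137 134 136 130  82  98  75  36  27  49  68]
 [111  48  48  94  99 112  89  60  57  60  33  59 131 140 134 136 133  83  96  79  46  34  25  34  67]
 [ 81  38  50  74 110 134 146 153 123  65  41  69 112 136 128 118 109  95  73  43  39  46  25  28  55]
 [ 62  42  67  85  70  81 104 129 155 151 117 102 106 118 102  86  72  52  39  39  49  46  26  29  70]
 [ 58  40  62  99  75  66  65  69  76  73  86  72  66  64  52  42  41 
[... 1870 characters left out ...]
 83  91  88  82  70  59  45  42  39  39  41  43  36  30  31]
 [ 48  46  62  80  69  67  67  67  62  61  58  54  55  51  44  42  39  43  58  45  36  30  31  31]
 [ 47  48  45  62  73  72  73  65  67  59  56  52  51  56  47  44  45  43  35  27  31  31  32  30]
 [ 48  49  50  47  53  65  72  70  67  67  65  59  48  52  46  45  33  32  22  25  32  32  32  29]]
95 [ 6.9 -8.2] 1.1779211160917575
90 [ 8.1 -7.9] 0.9647702575257181
86.7 [ 8.9 -7.6] 0.8551389976959157
82 [ 9.9 -7.2] 0.7273245044086956
78 [10.8 -6.9] 0.6373498567556187
95 [ 8.4 -9.5] 1.1360113334989583
90 [ 9.6 -9.1] 0.9476314392519675
86.7 [10.5 -8.9] 0.84805132137676
82 [11.5 -8.4] 0.7295580899284897
78 [12.4 -8. ] 0.6445530709013776
```

The edge slopes put the slot within a few degrees of its neighbours, probably slightly short. I'll continue to the stop.

servo_tool --motion '[{"dp": [0, 0, 0], "rotation": [0, 0, 0.2]}, {"dp": [0, 0, 0], "rotation": [0, 0, 0.2]}, {"dp": [0, 0, 0], "rotation": [0, 0, 0]}, {"dp": [0, 0, 0], "rotation": [0, 0, 0]}, {"dp": [0, 0, 0], "rotation": [0, 0, 0]}]'

```text
time: 16.75
position: [0.5523, 0.1221, 0.149]
tool_rot: [-3.14, 0.002, 1.228]
contact_force: [-2.3, -2.4, 4.2]
finger_gap: 0.271
gripper_force: 78.6
```

```bash
cat > m.py <<'E'
from rig import r
from h import *
np.set_printoptions(linewidth=200,precision=3,suppress=True)
o=r.observe();print(o['position'],o['tool_rot'],o['contact_force'],o['wrist_torque'],o['effort'][5])
g=cv2.cvtColor(r.camera("side")["color"],cv2.COLOR_BGR2GRAY)
print(g[209:220,195:220])
E
python3 m.py
```

```text
[0.552 0.122 0.149] [-3.14   0.002  1.228] [-2.308 -2.418  4.219] [-0.706  0.859  0.065] 0.08729662047699094
[[141 139 137 135 130 128 128 132 133  99  64  62  48  37  37  46 128 129 127 126 126 126 128 128 129]
 [139 137 134 131 128 128 132 119 105  62  64  62  49  37  38  45 145 131 118 128 128 128 127 128 130]
 [137 133 130 128 130 115 100  68  97 109  65  63  50  38  37  45 131  87  79  86 132 129 129 130 127]
 [133 130 128 129 103  82  89 144  99  64  35  44  42  38  40  43 131  67  90  73  98 131 130 127 122]
 [130 127 130 110  83  87 146 119  60  75  33  37  37  37  35  32  71 137  88  88  66  92 130 124 115]
 [128 131 124  99 105 129  95  58  59  80  36  37  37  39  73 148 137 138 135 127 102  54 121 118 111]
 [132 135  89 105 113  95  51  51  39  78  35  35  39  94 138 138 135 136 136 113 103  44  40  67  67]
 [136 116  58  93  91  97  53  52  55  77  33  36  90 139 136 136 136 142  64 105  86  35  27  49  69]
 [116  42  51  99 140 123  83  52  55  76  35  99 141 138 136 137 146  65 105 109  42  37  26  30  72]
 [ 89  36  51  71  93 147 150 135 122  30  25  86 131 136 117 113 109 100  74  44  36  51  26  27  54]
 [ 58  38  69  98  60  80 101 127 169 166  80 108 107 117 113  89  75  47  38  39  47  50  27  28  72]]
```

servo_tool --motion '[{"dp": [0, 0, 0.04], "rotation": [0, 0, 0]}, {"dp": [0, 0, 0], "rotation": [0, 0, 0.2]}, {"dp": [0, 0, 0], "rotation": [0, 0, 0.2]}, {"dp": [0, 0, 0], "rotation": [0, 0, 0]}, {"dp": [0, 0, 0], "rotation": [0, 0, 0]}]'

```text
time: 17.42
position: [0.5523, 0.1222, 0.1481]
tool_rot: [-3.14, 0.002, 1.172]
contact_force: [-3.8, -2.0, 5.0]
finger_gap: 0.269
gripper_force: 78.5
```

```bash
python3 m.py
```

```text
[0.552 0.122 0.148] [-3.14   0.002  1.172] [-3.775 -2.016  5.012] [-0.501  0.872  0.176] 0.1697749737650156
[[141 139 137 134 130 128 128 131 134  98  64  60  46  38  36  61 127 129 128 126 126 127 127 127 128]
 [139 137 134 131 128 128 132 108 120  83  65  60  47  38  37  41 128 121 127 128 127 128 128 128 130]
 [137 133 130 127 129 112 125  75 114  90  80  62  47  38  37  42 118 112  88 109 130 129 128 129 128]
 [132 130 128 130 115  97  64  86 106  48  37  56  45  37  39  41 104  60 102  61  95 132 130 127 123]
 [129 127 131 116  98  76 144 151  69  58  37  38  39  40  38  35  67  89  90  86  75 111 129 123 115]
 [127 131 122 102 106 145 143  56  53  61  35  39  37  37  38  88 138 137 134 128 105  63 121 117 112]
 [132 135  88 108 134  99  60  56  61  64  37  36  36  40 121 139 137 137 135 113 104  45  39  67  67]
 [136 116  54  94  89 106  50  53  59  76  34  37  72 137 137 136 136 134 101 107  87  46  25  49  69]
 [116  42  43  99 116  79  46  50  54  77  33  83 142 137 135 136 135  96 104 102  50  38  25  28  72]
 [ 89  36  51  79 132 150 164 129  42  42  59 107 139 137 138 117  87 107  84  42  34  44  27  28  54]
 [ 58  40  66  64  71  98 112 142 167 156  99 102 113 122 107 103  87  76  41  37  41  47  26  28  72]]
```

servo_tool --motion '[{"dp": [0, 0, 0], "rotation": [0, 0, 0.25]}, {"dp": [0, 0, 0], "rotation": [0, 0, 0]}, {"dp": [0, 0, 0], "rotation": [0, 0, 0]}, {"dp": [0, 0, 0], "rotation": [0, 0, 0]}, {"dp": [0, 0, 0], "rotation": [0, 0, 0]}]'

```text
time: 18.1
position: [0.5523, 0.1223, 0.1481]
tool_rot: [-3.14, 0.002, 1.138]
contact_force: [-3.2, -2.3, 4.9]
finger_gap: 0.274
gripper_force: 78.5
```

```bash
python3 m.py
```

```text
[0.552 0.122 0.148] [-3.14   0.002  1.138] [-3.198 -2.301  4.887] [-0.514  0.918  0.249] 0.22282983642071486
[[140 140 137 133 129 127 128 131 133  99  64  60  46  37  39  74 127 128 127 126 125 126 127 128 128]
 [138 136 134 130 128 128 132 109 119  83  64  61  48  38  36  44 128 122 128 126 128 127 127 129 129]
 [137 133 130 128 128 111 124  73 115  91  78  62  49  39  38  39  93 112  89 109 131 130 128 129 128]
 [131 130 128 130 115  97  65  85 108  43  40  58  46  38  39  40 105  45 101  60  95 131 130 128 122]
 [129 127 130 115  98  76 145 152  67  47  36  40  38  40  38  35  70  88  91  88  75 114 129 122 115]
 [128 131 122 102 106 146 148  57  63  56  36  38  40  36  36  89 139 137 136 129 104  63 120 118 112]
 [132 134  88 107 134  97  61  56  62  61  36  37  34  41 121 138 137 137 135 112 104  45  41  67  69]
 [136 116  56  93  88 106  49  53  59  63  35  38  72 138 138 137 136 134 102 107  86  46  24  49  70]
 [117  42  41  99 117 100  45  50  53  61  34  82 141 137 136 136 135  96 103 102  50  39  24  28  71]
 [ 88  36  51  79 130 152 164 128  42  47  58 106 141 137 137 116  65 108  86  45  35  44  25  27  53]
 [ 58  40  66  65  71  98 112 142 167 156  99 101 114 123 106 104  86  77  41  38  40  47  27  28  72]]
```

The slot image no longer changes and the torque is rising, so the screw is at its stop, in line with its neighbours. I'll ease off within the play, lift straight up, and turn the tool back for the rack.

servo_tool --motion '[{"dp": [0, 0, 0], "rotation": [0, 0, -0.25]}, {"dp": [0, 0, -0.3], "rotation": [0, 0, 0]}, {"dp": [0, 0, -0.6], "rotation": [0, 0, 0]}, {"dp": [0, 0, -0.8], "rotation": [0, 0, 0]}, {"dp": [0, 0, -0.9], "rotation": [0, 0, 0]}]'

```text
time: 18.77
position: [0.5532, 0.1231, 0.2143]
tool_rot: [-3.142, -0.001, 1.171]
contact_force: [-0.1, -0.0, -1.4]
finger_gap: 0.274
gripper_force: 78.1
```

servo_tool --motion '[{"dp": [0, 0, 0], "rotation": [0, 0, -0.86]}, {"dp": [0, 0, 0], "rotation": [0, 0, -0.86]}, {"dp": [0, 0, 0], "rotation": [0, 0, -0.86]}, {"dp": [0, 0, 0], "rotation": [0, 0, -0.86]}, {"dp": [0, 0, 0], "rotation": [0, 0, -0.86]}]'

```text
time: 19.4
position: [0.5535, 0.1232, 0.214]
tool_rot: [3.14, -0.0, 1.776]
contact_force: [-0.1, -0.2, -1.3]
finger_gap: 0.272
gripper_force: 78.3
```

servo_tool --motion '[{"dp": [0, 0, 0], "rotation": [0, 0, -0.86]}, {"dp": [0, 0, 0], "rotation": [0, 0, -0.86]}, {"dp": [0, 0, 0], "rotation": [0, 0, -0.86]}, {"dp": [0, 0, 0], "rotation": [0, 0, -0.86]}, {"dp": [0, 0, 0], "rotation": [0, 0, -0.86]}]'

```text
time: 20.02
position: [0.5535, 0.1231, 0.214]
tool_rot: [3.14, 0.0, 2.376]
contact_force: [0.3, 0.2, -1.1]
finger_gap: 0.27
gripper_force: 78.3
```

servo_tool --motion '[{"dp": [0, 0, 0], "rotation": [0, 0, -0.86]}, {"dp": [0, 0, 0], "rotation": [0, 0, -0.86]}, {"dp": [0, 0, 0], "rotation": [0, 0, -0.86]}, {"dp": [0, 0, 0], "rotation": [0, 0, -0.86]}, {"dp": [0, 0, 0], "rotation": [0, 0, -0.86]}]'

```text
time: 20.65
position: [0.5535, 0.1231, 0.2139]
tool_rot: [3.141, 0.001, 2.976]
contact_force: [-0.5, -1.0, -1.7]
finger_gap: 0.275
gripper_force: 78.3
```

```bash
cat > n.py <<'E'
from rig import r
from h import *
np.set_printoptions(linewidth=200,precision=4,suppress=True)
o=r.observe();p=o["position"];yaw=o["tool_rot"][2];print(p,np.degrees(yaw),o["contact_force"],o["joints"])
dw=np.array([.5413,-.1599])-p[:2]
print("to hole units",(dw@[np.cos(yaw),np.sin(yaw)])/.025,(dw@[np.sin(yaw),-np.cos(yaw)])/.025,"rot units",(np.degrees(yaw)-170)/8)
E
python3 n.py
```

```text
[0.5535 0.1231 0.2139] 170.53316103743114 [-0.5303 -1.0236 -1.6942] [ 0.0093  0.1782  1.6461  0.0006  1.3163 -1.3964]
to hole units -1.3815152740658991 -11.247671301438295 rot units 0.0666451296788928
```

servo_tool --motion '[{"dp": [-0.106, -0.865, 0], "rotation": [0, 0, 0]}, {"dp": [-0.106, -0.865, 0], "rotation": [0, 0, 0]}, {"dp": [-0.106, -0.865, 0], "rotation": [0, 0, 0]}, {"dp": [-0.106, -0.865, 0], "rotation": [0, 0, 0]}, {"dp": [-0.106, -0.865, 0], "rotation": [0, 0, 0]}]'

```text
time: 21.28
position: [0.5484, 0.0135, 0.214]
tool_rot: [3.141, 0.001, 2.972]
contact_force: [-0.0, 0.5, -1.7]
finger_gap: 0.273
gripper_force: 78.2
```

servo_tool --motion '[{"dp": [-0.106, -0.865, 0], "rotation": [0, 0, 0]}, {"dp": [-0.106, -0.865, 0], "rotation": [0, 0, 0]}, {"dp": [-0.106, -0.865, 0], "rotation": [0, 0, 0]}, {"dp": [-0.106, -0.865, 0], "rotation": [0, 0, 0]}, {"dp": [-0.106, -0.865, 0], "rotation": [0, 0, 0]}]'

```text
time: 21.9
position: [0.5433, -0.0954, 0.214]
tool_rot: [3.141, 0.001, 2.972]
contact_force: [0.4, 0.1, -1.1]
finger_gap: 0.278
gripper_force: 78.2
```

servo_tool --motion '[{"dp": [-0.106, -0.865, 0], "rotation": [0, 0, 0]}, {"dp": [-0.106, -0.865, 0], "rotation": [0, 0, 0]}, {"dp": [-0.106, -0.865, 0], "rotation": [0, 0, 0]}, {"dp": [0, 0, 0], "rotation": [0, 0, 0.07]}, {"dp": [0, 0, 0], "rotation": [0, 0, 0]}]'

```text
time: 22.52
position: [0.5399, -0.1599, 0.2132]
tool_rot: [3.141, -0.0, 2.963]
contact_force: [0.1, 0.3, -0.1]
finger_gap: 0.272
gripper_force: 78.3
```

```bash
cat >> n.py <<'E'
def slot(n,im,c,z):
    # dark slot inside the head, pixel second moments -> world direction
    u=proj(n,[c])[0];x,y=(u-14).astype(int);k=8
    s=cv2.resize(im[y:y+28,x:x+28],None,fx=k,fy=k,interpolation=cv2.INTER_CUBIC);g=cv2.cvtColor(s,cv2.COLOR_BGR2GRAY)
    m=np.zeros_like(g);a=np.linspace(0,2*np.pi,60);ring=proj(n,np.array(c)+.019*np.c_[np.cos(a),np.sin(a),0*a])
    cv2.fillPoly(m,[((ring-[x,y]+.5)*k).astype(np.int32)],1);d=((g<95)&(m>0)).astype(np.uint8)
    q=max(cv2.findContours(d,0,1)[0],key=cv2.contourArea);vx,vy,cx,cy=cv2.fitLine(q,2,0,.01,.01).ravel()
    P=np.array([[cx-30*vx,cy-30*vy],[cx+30*vx,cy+30*vy]])/k+[x,y];w=cast(n,P,z);v=w[1]-w[0]
    print(n,"slot dir",np.degrees(np.arctan2(v[1],v[0]))%180,"area",cv2.contourArea(q)/k/k,"ctr",w.mean(0))
T=r.camera("top")["color"];S=r.camera("side")["color"]
cv2.imwrite("pics/Tn.png",T);cv2.imwrite("pics/Sn.png",S)
slot("top",T,[.5535,.1231,.084],.08)
slot("top",cv2.imread("pics/top0.png"),[.5535,.1231,.084],.08)
g=cv2.cvtColor(S,cv2.COLOR_BGR2GRAY);print(g[206:221,195:220])
E
python3 n.py
```

```text
[ 0.5399 -0.1599  0.2132] 169.74211750355386 [ 0.0672  0.2812 -0.1497] [-0.499   0.1713  1.6557  0.0005  1.315  -1.8909]
to hole units -0.05428425348373206 0.010299152357830974 rot units -0.032235312055767906
top slot dir 86.19475437255807 area 20.0625 ctr [0.5521 0.1216 0.08  ]
top slot dir 156.13371053840234 area 29.234375 ctr [0.5523 0.1217 0.08  ]
[[136 139 141 140 139 137 135 132 130 126 126 131 133 134 123 135 129 124 130 133 131 129 135 122 126]
 [141 140 139 139 138 136 132 114 112 115 133 150  77 101 129 134  78 108 134 131 129 126 124 127 128]
 [141 141 137 138 135 110 117 101 123 143 131  70  65  51  80 109  93 126 124 101 128 126 127 127 126]
 [140 138 138 136 114  97  62  87 143 108  73  71  69  73 130 126 123 120 130  63  90 128 128 128 128]
 [139 138 134 115  97  75 144 149  82  73  72  73  73  72  75 126 129 134 137 134 107 131 128 128 129]
 [137 133 120  98 105 144 156  66  68  74  75  75  75  50  15 102 137 136 134 126 102  93 131 130 126]
 [133 131 103 122 146 109  70  66  69  71  71  74  36  16 104 139 135 136 135 113 102  68 136 128 122]
 [130 128 103  86  97  81  70  73  70  72  71  33  50 139 137 136 136 134 102 105  85  45  78 127 117]
 [129 131  84 119 123  87  68  71  74  73  31  77 140 138 137 136 135  96 104 101  50  44  68  69  64]
 [131 135  76 101 152 165 136  90  47   8  31 123 140 136 136 112  67 106  85  39  35  51  39  66  66]
 [136 115  60  59  77 100 140 152 166 124 101 104 110 121 106 106 110  76  40  36  41  49  27  50  71]
 [100  41  67  80  63  63  74  70  91 108 100  94  93  90  74  51  44  37  38  66  66  33  26  30  71]
 [ 79  38  46  99  96  79  63  61  57  59  56  54  50  47  43  39  37  36  47  59  43  26  29  27  55]
 [ 59  40  43  61  85  96  86  68  65  56  54  52  50  46  46  49  79  57  57  42  28  27  28  28  71]
 [ 55  42  43  43  46  74  97  93  93 105  96  81  79  73  59  59  50  40  21  29  27  29  26  26  69]]
```

The slot now reads 86.2° against about 86.7° for the mould's long side, so it's locked. Next I'll lower the driver into its hole.

servo_tool --motion '[{"dp": [0, 0, 0], "rotation": [0, 0, 0]}, {"dp": [0, 0, 0.8], "rotation": [0, 0, 0]}, {"dp": [0, 0, 0.8], "rotation": [0, 0, 0]}, {"dp": [0, 0, 0.6], "rotation": [0, 0, 0]}, {"dp": [0, 0, 0.4], "rotation": [0, 0, 0]}]'

```text
time: 23.25
position: [0.5398, -0.1598, 0.1475]
tool_rot: [3.141, -0.001, 2.964]
contact_force: [0.3, 0.0, -1.2]
finger_gap: 0.275
gripper_force: 78.3
```

servo_tool --motion '[{"dp": [0, 0, 0.4], "rotation": [0, 0, 0]}, {"dp": [0, 0, 0.4], "rotation": [0, 0, 0]}, {"dp": [0, 0, 0.4], "rotation": [0, 0, 0]}, {"dp": [0, 0, 0.3], "rotation": [0, 0, 0]}, {"dp": [0, 0, 0], "rotation": [0, 0, 0]}]'

```text
time: 23.88
position: [0.5395, -0.1599, 0.11]
tool_rot: [3.141, -0.001, 2.963]
contact_force: [0.2, -0.3, -1.5]
finger_gap: 0.271
gripper_force: 78.3
```

servo_tool --motion '[{"dp": [0, 0, 0.2], "rotation": [0, 0, 0]}, {"dp": [0, 0, 0.2], "rotation": [0, 0, 0]}, {"dp": [0, 0, 0.05], "rotation": [0, 0, 0]}, {"dp": [0, 0, 0], "rotation": [0, 0, 0]}, {"dp": [0, 0, 0], "rotation": [0, 0, 0]}]'

```text
time: 24.5
position: [0.5401, -0.1601, 0.0997]
tool_rot: [-3.142, 0.0, 2.963]
contact_force: [-0.2, -0.8, -1.2]
finger_gap: 0.271
gripper_force: 78.3
```

servo_tool --motion '[{"dp": [0, 0, 0.06], "rotation": [0, 0, 0]}, {"dp": [0, 0, 0], "rotation": [0, 0, 0]}, {"dp": [0, 0, 0], "rotation": [0, 0, 0]}, {"dp": [0, 0, 0], "rotation": [0, 0, 0]}, {"dp": [0, 0, 0], "rotation": [0, 0, 0]}]'

```text
time: 25.12
position: [0.54, -0.1601, 0.0981]
tool_rot: [3.142, -0.0, 2.963]
contact_force: [-0.5, -0.3, -0.8]
finger_gap: 0.272
gripper_force: 78.4
```

servo_tool --fingers 0.3 --motion '[{"dp": [0, 0, 0], "rotation": [0, 0, 0]}, {"dp": [0, 0, 0], "rotation": [0, 0, 0]}, {"dp": [0, 0, 0], "rotation": [0, 0, 0]}, {"dp": [0, 0, 0], "rotation": [0, 0, 0]}, {"dp": [0, 0, 0], "rotation": [0, 0, 0]}]'

```text
time: 25.75
position: [0.54, -0.1601, 0.0981]
tool_rot: [-3.142, 0.0, 2.963]
contact_force: [-0.1, -0.9, 0.4]
finger_gap: 0.651
gripper_force: 0.0
```

servo_tool --motion '[{"dp": [0, 0, -0.4], "rotation": [0, 0, 0]}, {"dp": [0, 0, -0.8], "rotation": [0, 0, 0]}, {"dp": [0, 0, -1], "rotation": [0, 0, 0]}, {"dp": [0, 0, -1], "rotation": [0, 0, 0]}, {"dp": [0, 0, -1], "rotation": [0, 0, 0]}]'

```text
time: 26.38
position: [0.5401, -0.1601, 0.2047]
tool_rot: [-3.141, 0.001, 2.963]
contact_force: [0.2, -0.1, 0.2]
finger_gap: 0.649
gripper_force: 0.0
```

servo_tool --motion '[{"dp": [0, 0, -1], "rotation": [0, 0, 0]}, {"dp": [0, 0, 0], "rotation": [0, 0, 0]}, {"dp": [0, 0, 0], "rotation": [0, 0, 0]}, {"dp": [0, 0, 0], "rotation": [0, 0, 0]}, {"dp": [0, 0, 0], "rotation": [0, 0, 0]}]'

```text
time: 27.0
position: [0.5395, -0.1599, 0.227]
tool_rot: [3.141, -0.002, 2.963]
contact_force: [-0.7, -0.2, -0.2]
finger_gap: 0.653
gripper_force: 0.0
```

Run:
```python
from rig import r
from h import *
o=r.observe();print(o["time"],o["position"],o["contact_force"])
S=r.camera("side")["color"];S0=cv2.imread("pics/side0.png")
# handle silhouette: beige pixels of the driver, now vs at start
for im in(S0,S):
    h=cv2.cvtColor(im[140:172,250:276],cv2.COLOR_BGR2HSV);m=((h[...,0]>12)&(h[...,0]<28)&(h[...,1]>75)&(h[...,2]>60)).astype(np.uint8)
    q=max(cv2.findContours(m,0,1)[0],key=cv2.contourArea);print(cv2.boundingRect(q),cv2.minAreaRect(q))
for im in(S0,S):
    print("\n".join("".join(".:-=+*#%@"[min(8,int(v)//22)] for v in row) for row in cv2.cvtColor(im,cv2.COLOR_BGR2GRAY)[132:172,245:285]),"\n")
```

```text
27.0 [ 0.53952524 -0.15985788  0.22702326] [-0.66982294 -0.16790313 -0.2319295 ]
(0, 0, 26, 32) ((12.5, 15.5), (31.0, 25.0), 90.0)
(0, 0, 26, 32) ((12.5, 15.5), (31.0, 25.0), 90.0)
****************+-=============+++***+=-
**************+++-=============+++++==--
*************++++-==========-==+++++==--
************+++++-======+*****=-++++==--
***********++++++=======*******--------:
**********+++++++======++****+=-------:-
*********++++++++=======++++==--------:-
*******++++++*++========+++===-------:-=
*******++++**+++++++=========----=---:-=
**===---*+***+++++*+**+=====-----=---:::
====-----==+++++++******++==-----==---.:
===------======+++*****++=-=----::-:::::
==-------=========++**+=---=----:::-----
==-------============+=-:--=----::::::::
=====----=============-:-------::::.....
======================-:--------==----==
======***============-----------========
=********============-----------====::==
*********============--:-------:::-:::--
*********==========-=--:------:::::-::::
*********============--:--=---:::::-::::
*********============-----:::----::::::=
*********========
[... 1662 characters left out ...]
===
********+============--:--::....:=======
*******+-============--:---:::-========-
******+-===========-=--:--=---=========:
*****+---============--::----:---=====::
****+---===========-=--::::-:-:::::--:::
***+=====--========-=--:-----::-:::-::::
**+======-::::=======--:--::--:--:::::::
*+===----::-:::::====--::::::--:::::::::
+=-------:::::::::::=--:::::::-:-:::::::
------===-:::::-:::::::..:-:::::::::::::
------===--:::.::::::...:::::===::::::::
---=====-----:::::.....:=======:::::::::
:-----===--=====-=-===========-:::::::::
-----------==-----===========-::::::::::
--------------==============-:::::::::::
=------------------========-::::::::::::
------------------::---===-:::::::::::::
```

The driver is back upright in its hole, in almost the same pose as at the start, and the gripper is clear.

```bash
python3 -c "
from rig import r
print(r.hand_in())"
```

```text
the job is handed in; nothing more can be done
None
```

I turned the undone screw clockwise to its stop, so its slot lines up with the mould's long side (measured 86.2° against about 86.7°), then put the screwdriver back upright in its own rack hole, let go, and handed the job in at about 27 s.

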